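# Load the dish reader under its spring-closed light flap

### The arm

A 7-joint arm with a two-finger parallel gripper is mounted at the origin on a cart in front of the work surface, level with it; the furniture and walls round the work are solid. World frame = base frame: x ahead of the robot, y to its left, z up, the work surface at z = 0. Lengths are in m, angles in rad, forces in N, time in s.
With the tool pointing down it reaches from about 0.425 to 0.95 m from the base axis. Payload 16.7 kg.
Tool frame: the origin (TCP) lies at the very end of the fingers, on their centre line; the grasp point (between the pads) lies 19 mm behind it; z points along the fingers, y is the direction in which the jaws open and shut (so a half turn about z gives the same grasp; the last joint's range is limited). The gripper opens to 94 mm and grips with 3 to 60 N. Pads are 16 mm wide; open, the fingers measure 119 mm over their backs; the gripper's body (75 mm by 177 mm) begins 78 mm behind the grasp point.
Start: joints at [-1.329, 0.426, 0.074, 1.606, -0.034, 1.111, -0.067], TCP at [0.257, 0.624, 0.205] pointing down, gripper open.
Joint ranges: [-2.85, 2.85], [-0.5, 2.14], [-1.23, 1.37], [0.21, 2.46], [-1.02, 4.16], [0.16, 2.05], [-2.73, 2.73]. Speed limits (rad/s): [1.89, 1.89, 2.39, 2.39, 3.01, 3.01, 3.01].

### API

Orientations are given as a unit quaternion [x, y, z, w].
In Python, from plant import manip gives the robot as it stands.
- The arm moves only by the tool play_rows, never from a script. Its argument "rows" is a list of rows, each an object with "twist": the turn, a rotation vector about the tool's x, y, z in units of 10 degrees (1.0 is 10 degrees), a list of three; "xyz": the shift along the tool's x, y, z in units of 60 mm (1.0 is 60 mm), a list of three; "hand": the gripper's target within -1 to 1 (fully open at 1, half-way at 0, shut at -1). In form: [{"twist": [ax, ay, az], "xyz": [x, y, z], "hand": hand}, ...]. A call has 1 to 8 rows; each row is the pose to reach, as a shift and turn from the pose measured when the call began, along the tool's axes at that moment; what a row does not reach only later rows make up. A row lasts 1/8 s, in which the tool goes at most 62.5 mm and 10.7 degrees, less where a joint would pass 70% of its speed; a pose out of reach is approached as far as the arm can. A call with a gripper value outside its range is refused whole. The fingers move at their own pace and stop on an object; "squeeze" is the grip in N (left out, the last holds). Time passes only in rows, so rows that repeat a pose let the fingers close. It gives the time, the measured TCP pose, the force and the opening at its end, in the units of the state.
- manip.state(): the state, without advancing time (a new reading comes with each control period).
- manip.snapshot(name): name is "scene" or "top" or "wrist"; returns the picture (420x560x3 uint8, red, green, blue); there is no depth.
- manip.camera_model(name): a dict with "intrinsics" (3x3 intrinsics, pixels), "R" (3x3) and "t" (3): a world point X has camera coordinates R X + t. Camera axes: x right, y down, z forward; pixel columns grow to the right and rows downward; lengths in m; the calibration is good to about 2 mm. A picture is of the moment at which its call begins: read the wrist's pose just before it. camera_model takes no time and is no camera call; for the wrist camera it gives the pose at the moment of the call.
- manip.close_job(): hands the job in, once; it reports no verdict.
The state is a dict: "clock": time; "q": joint angles; "dq": joint speeds; "effort": joint torques, N m; "position": TCP position; "ee_rot": TCP orientation; "wrist_force": force on the tool from outside, world axes, zero at the start; "moment": the same for the moment, N m; "finger_gap": opening from 0.0 (shut) to 1.0 (fully open).
Only numpy, scipy, OpenCV 4.12 (cv2) and the standard library are available. Lean on these libraries where they do the work, as an engineer would, in place of code of your own. Each camera call takes 0.05 s, during which the arm holds its last target.

### The job

Load the petri dish into the reader: press the steel thumb rail down with one fingertip so that the black light flap rises, and, keeping it raised with that finger, push the dish slide by its upright tab with the other fingertip until the slide is fully home. Then draw back and let the flap spring shut over the dish. Only press and push: do not lift the slide or the dish, and leave the vials and the timer where they stand.

Things in the scene. Friction and masses are not known exactly. Their poses are not given: they have to be found in the camera images.
- reader: the dish reader, a low white bench instrument, fixed. Origin: on the worktop under the middle of the chamber entrance; x points into the chamber (loading direction), y left as the operator sees it, z up. Base x -140 to 106, y -51 to 103, 12 mm high. At the back a white housing, x 72 to 106, y -48 to 48, 57 mm high; on the base a slideway, top at z 12, between guides at y -35.5 and 35.5
- flap (a joint): angle of the flap and its rail in rad: 0 shut, 0.65 raised to its stop with the rail pressed flat. The dish passes freely under it above 0.45. A spring shuts it at once when released; on the rail 26 mm from the axle about 3 N down start it and about 6 N hold it near the stop, at any place along the rail. While it is held, a finger may slide along the rail
- axle (a point): point of the flap's axle (58 mm left of the entrance's middle, 18 mm above the worktop). The axle runs along the reader's x. Flap and thumb rail are one rocking piece: the flap lies to the right of the axle, the rail to the left
- rail_mid (a point): middle of the thumb rail's upper face, 26 mm out from the axle, half-way along; it turns with the flap. The rail is a smooth steel strip, 3 mm thick, reader x -132 to 70, from the axle to 40 mm out (reader +y). Flap shut, it slopes up at 0.60 rad (outer edge 41 mm above the worktop); pressed right down it lies level, its top about 19 mm above the worktop, reader y 62 to 98
- skirt (a point): bottom edge of the flap's front skirt, in the middle of the entrance; it rises with the flap. The flap is a black hood, reader x 0 to 70, y -42 to 46, walls 2.5 mm; shut, this edge is 18 mm and the roof 36 mm above the worktop, so that the dish can neither pass nor push it open. Raised to 0.6 rad its roof reaches 70 mm above the worktop at the middle and 90 mm at the right edge
- slide: the loose aluminium dish slide in the slideway, 0.13 kg: a plate 67 mm wide, 3 mm thick, x -37 to 33, with a low ring for the dish, and a tongue with an upright tab at the operator's end. Origin: underside, under the dish's centre; x as the reader's. It starts drawn out, origin at reader x -57 to -40 (dish just outside the flap); fully home, against the back wall, at reader x 38.5
- tab (a point): middle of the tab's operator-side face (to be pushed along the reader's x), 20 mm above the slide's underside. The tab is 34 mm wide (reader y), 4 mm thick and 30 mm high, its top 42 mm above the worktop. When the slide is home this face is 14.5 mm outside the flap's front (reader x -14.5)
- home (a point): where the slide's origin is when it is fully home against the chamber's back wall
- dish: the lidded clear petri dish, 61 mm across and 14 mm high, lying loose in the slide's ring; origin at the centre of its underside
- vial_black: bystander: standing vial with black cap, 22 mm across, 46 mm high; origin at its underside
- vial_white: bystander: standing vial with white cap, 22 mm across, 46 mm high; origin at its underside
- lab_timer: bystander: small white countdown timer lying flat, 62 x 62 x 18 mm; origin at its underside
Mind the look-alikes: they are no part of the job. Of the things shaped like the slide, the aluminium one is meant.

How it is judged:
On the way, in this order (a step that is already met when the one before it is completed fails the run):
1. the flap is raised well clear while the dish is still outside (value of joint flap above 0.42 rad and x of slide in the frame of reader below -0.025 m), for 0.2 s.
2. the slide is pushed home while the flap is still held up (value of joint flap above 0.3 rad and x of slide in the frame of reader above 0.0345 m), for 0.1 s.
At the end, for the whole second after the job is handed in: the slide is home (within 4 mm of the back wall) and flat in its slideway, the dish lies flat in the slide's ring (centre within 5 mm), the flap is shut (under 0.05 rad) and all is at rest (x of slide in the frame of reader above 0.0345 m and z of slide in the frame of reader below 0.015 m and value of joint flap below 0.05 rad and horizontal distance between dish and slide below 0.005 m and angle between dish's own z axis and vertical below 0.08 rad and linear speed of each of slide, dish below 0.01 m/s); the robot touches nothing.
It fails at once if the slide or the dish is lifted, tipped or pinched out of its place (z of slide in the frame of reader above 0.022 m or z of dish in the frame of reader above 0.027 m or angle between slide's own z axis and vertical above 0.2 rad or angle between dish's own z axis and vertical above 0.3 rad).
It fails at once if a vial or the timer is moved or knocked over (distance of any of vial_black, vial_white, lab_timer from where it was at the start of the episode above 0.02 m or angle between any of vial_black, vial_white's own z axis and vertical above 0.5 rad).
It also fails if it takes over 32 s, if anything falls off the work surface, if the arm or the gripper's body presses on something with over 40 N, if the wrist force passes 120 N, or if a joint passes its speed limit or range.

## Working session

There is one attempt and no reset: what is moved stays moved. The work goes in short steps, Python scripts to look and compute and a tool call to move; the robot and the scene stay as the last step left them, time stands still between calls to the robot, and variables do not carry over. Pictures are saved under pics/ and viewed, and the job is handed in when it is done.

Besides the shell and the picture viewer there is one more tool, called after ">>>" by a JSON object that holds its "method" and its "body". play_rows: Moves the arm, as the interface text tells. Its arguments: {"type":"object","properties":{"rows":{"type":"array"},"squeeze":{"type":"number"}},"required":["rows"]}

```bash
ls; mkdir -p pics
cat > h.py <<'E'
import numpy as np, cv2, json
from plant import manip
def snap(n,f):
    im=manip.snapshot(n); cv2.imwrite('pics/'+f,im[:,:,::-1]); return im
def ray(n,u,v,cm=None):
    c=cm or manip.camera_model(n); K=np.array(c['intrinsics']);R=np.array(c['R']);t=np.array(c['t'])
    return -R.T@t, R.T@np.linalg.inv(K)@np.array([u,v,1.])
def onz(n,u,v,z,cm=None):
    o,d=ray(n,u,v,cm); return o+d*(z-o[2])/d[2]
def two(n1,p1,n2,p2,c1=None,c2=None):
    o1,d1=ray(n1,*p1,c1);o2,d2=ray(n2,*p2,c2); d1/=np.linalg.norm(d1);d2/=np.linalg.norm(d2)
    s=np.linalg.lstsq(np.c_[d1,-d2],o2-o1,rcond=None)[0]
    a=o1+s[0]*d1;b=o2+s[1]*d2; return (a+b)/2,np.linalg.norm(a-b)
def proj(n,X,cm=None):
    c=cm or manip.camera_model(n); p=np.array(c['intrinsics'])@(np.array(c['R'])@np.array(X)+np.array(c['t'])); return p[:2]/p[2]
E
python3 - <<'E'
from h import *
for n in ['scene','top','wrist']: 
    snap(n,n+'0.png'); c=manip.camera_model(n); o,_=ray(n,0,0); print(n,o,np.array(c['R']).round(2).tolist())
print(manip.state())
E
```

```text
pics
scene [-0.12445976 -0.4590245   0.61778708] [[0.75, -0.66, -0.0], [-0.35, -0.39, -0.85], [0.56, 0.64, -0.52]]
top [0.32278779 0.23241314 1.23889844] [[-0.03, -1.0, -0.01], [-0.99, 0.03, -0.12], [0.12, 0.01, -0.99]]
wrist [0.18952649 0.6521204  0.38324935] [[0.38, 0.92, -0.0], [0.89, -0.37, 0.25], [0.23, -0.1, -0.97]]
{'clock': 0.15, 'q': array([-1.32946714,  0.42655894,  0.07384648,  1.60645682, -0.03409186,
        1.11079998, -0.06712838]), 'dq': array([ 2.22898762e-04, -3.21749641e-03,  9.67193113e-05,  6.19103466e-04,
        2.03060300e-03, -1.18473007e-03,  4.27649678e-04]), 'effort': array([ 5.68756004e-03, -9.36281204e+01,  3.67048278e+00, -4.54415953e+01,
       -4.84477251e-02,  1.81543728e-02,  5.88046441e-05]), 'position': array([0.25703377, 0.62377845, 0.20495721]), 'ee_rot': array([ 1.94196685e-01,  9.80962494e-01, -4.78135266e-04, -6.27516659e-05]), 'wrist_force': array([ 0.31770654,  0.15569036, -0.40388553]), 'moment': array([ 0.0542739 ,  0.0096016 , -0.00017079]), 'finger_gap': 0.9983981363481881}
```

View pics/scene0.png

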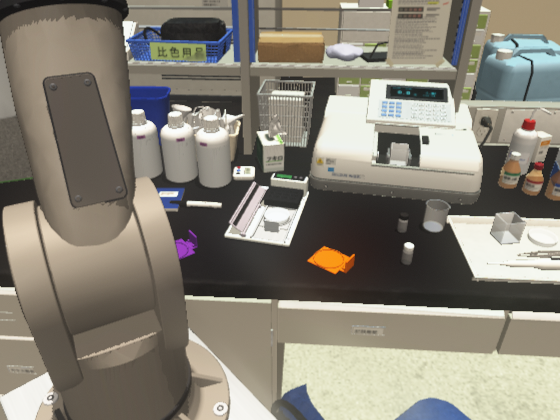

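View pics/top0.png

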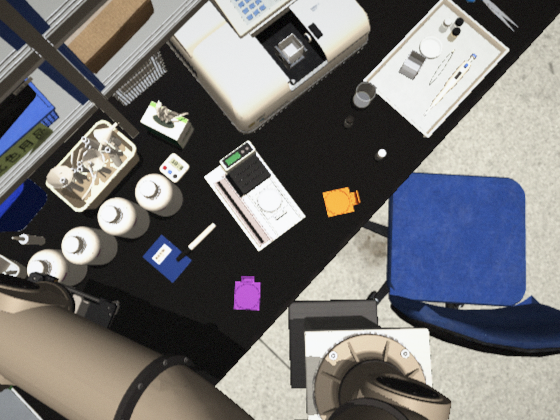

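View pics/wrist0.png

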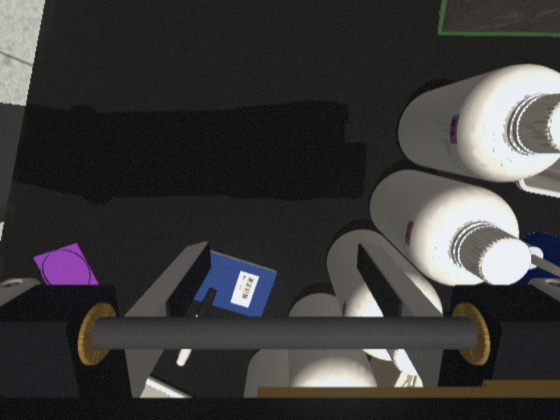

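The reader shows in top view around (255,195), with its housing at the upper left (238,155), the rail on the left side and the slide drawn out. I'll zoom in.

Run:
```python
import cv2
a=cv2.imread('pics/top0.png')[130:260,190:320]; cv2.imwrite('pics/tc.png',cv2.resize(a,(780,600)[:1]*1+(780,) if 0 else (598,598),interpolation=cv2.INTER_CUBIC))
a=cv2.imread('pics/scene0.png')[165:250,215:325]; cv2.imwrite('pics/sc.png',cv2.resize(a,(770,595),interpolation=cv2.INTER_CUBIC))
```

```text
(no output)
```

View pics/tc.png

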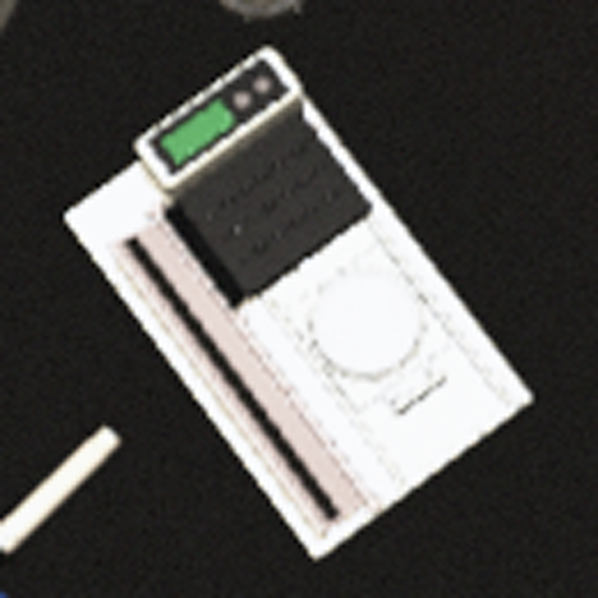

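View pics/sc.png

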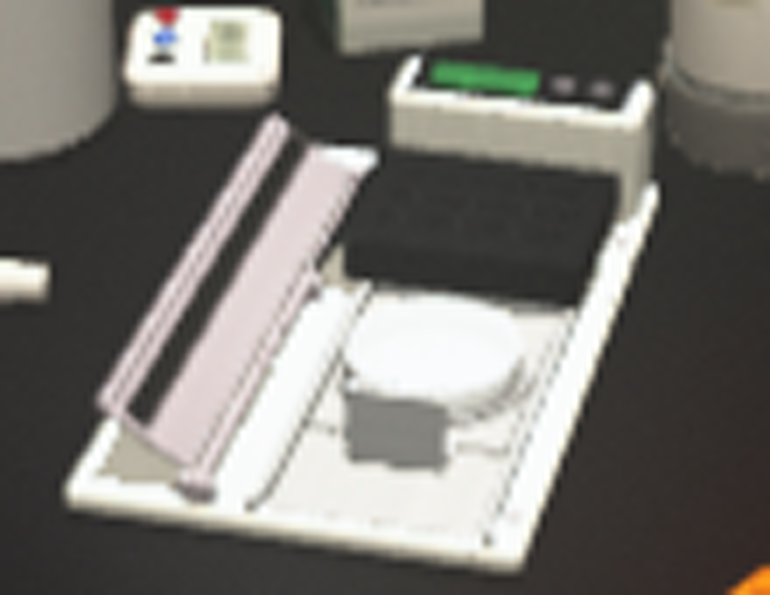

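Run:
```python
from h import *
P={'FL':(190+317/4.6,130+558/4.6),'FR':(190+532/4.6,130+399/4.6),'BL':(190+65/4.6,130+213/4.6)}
W={k:onz('top',*p,0.012) for k,p in P.items()}
for k,w in W.items(): print(k,w.round(4), 'scene px',proj('scene',w).round(1))
a=W['BL']-W['FL'];b=W['FL']-W['FR'];print(np.linalg.norm(a),np.linalg.norm(b),np.degrees(np.arctan2(a[1],a[0])),np.degrees(np.arctan2(b[1],b[0]))-90)
for nm,p in {'bottle':(155,190),'timer?':(174,168),'box':(170,120)}.items():
  print(nm,[onz('top',*p,z).round(3) for z in (0.02,0.1,0.2)])
```

```text
FL [0.3566 0.2692 0.012 ] scene px [224.7 235.2]
FR [0.443  0.1447 0.012 ] scene px [289.3 244.7]
BL [0.5584 0.4091 0.012 ] scene px [254.8 185. ]
0.24555424958959532 0.15151588413540043 34.74084429199235 34.773145627696195
bottle [array([0.524, 0.537, 0.02 ]), array([0.511, 0.517, 0.1  ]), array([0.494, 0.492, 0.2  ])]
timer? [array([0.581, 0.487, 0.02 ]), array([0.564, 0.471, 0.1  ]), array([0.543, 0.45 , 0.2  ])]
box [array([0.712, 0.498, 0.02 ]), array([0.687, 0.48 , 0.1  ]), array([0.655, 0.458, 0.2  ])]
```

>>> {"method": "play_rows", "body": {"rows": [{"twist": [0, 0, -0.7], "xyz": [-0.6, -0.63, 0], "hand": 0.48}, {"twist": [0, 0, -1.4], "xyz": [-1.2, -1.27, 0], "hand": 0.48}, {"twist": [0, 0, -2.1], "xyz": [-1.8, -1.9, 0], "hand": 0.48}, {"twist": [0, 0, -2.85], "xyz": [-2.4, -2.54, 0], "hand": 0.48}, {"twist": [0, 0, -3.6], "xyz": [-3.0, -3.2, 0], "hand": 0.48}, {"twist": [0, 0, -4.3], "xyz": [-3.6, -3.8, 0], "hand": 0.48}, {"twist": [0, 0, -5.0], "xyz": [-4.2, -4.45, 0], "hand": 0.48}, {"twist": [0, 0, -5.71], "xyz": [-4.83, -5.08, 0], "hand": 0.48}]}}

```text
clock: 1.15
position: [0.4091, 0.2299, 0.2053]
ee_rot: [-0.3, 0.954, -0.0, -0.0]
wrist_force: [0.7, 0.7, -0.2]
finger_gap: 0.739
```

Run:
```python
from h import *
c=manip.camera_model('wrist');snap('wrist','w1.png')
import pickle;pickle.dump(c,open('w1.pkl','wb'))
s=manip.state();print(s['clock'],s['position'],s['ee_rot'],s['finger_gap'],s['q'])
```

```text
1.2 [0.41143794 0.22354397 0.20533056] [-3.02636746e-01  9.53105194e-01 -1.18441066e-03 -2.94563267e-04] 0.7394227679277467 [-0.7661765   0.08266127  0.13720772  2.05882249 -0.01095682  1.002218
  1.56219433]
```

View pics/w1.png

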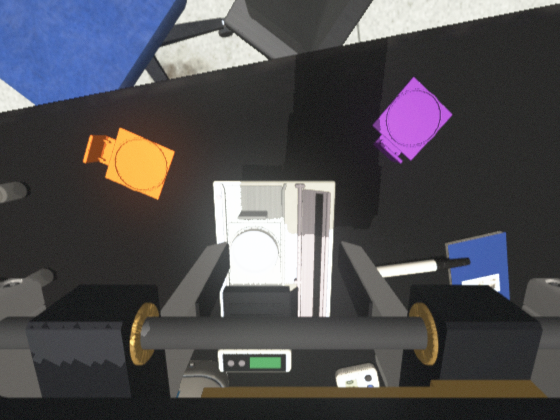

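Run:
```python
from h import *
s=manip.state();print(s['position'],s['ee_rot'])
c=manip.camera_model('wrist');im=snap('wrist','w2.png')
import pickle;pickle.dump(c,open('w2.pkl','wb'))
print(manip.state()['position'])
a=im[165:325,200:350][:,:,::-1]; cv2.imwrite('pics/w2c.png',cv2.resize(a,(562,600),interpolation=cv2.INTER_CUBIC))
```

```text
[0.41143794 0.22354397 0.20533056] [-3.02636746e-01  9.53105194e-01 -1.18441066e-03 -2.94563267e-04]
[0.41055269 0.22653369 0.20538231]
```

View pics/w2c.png

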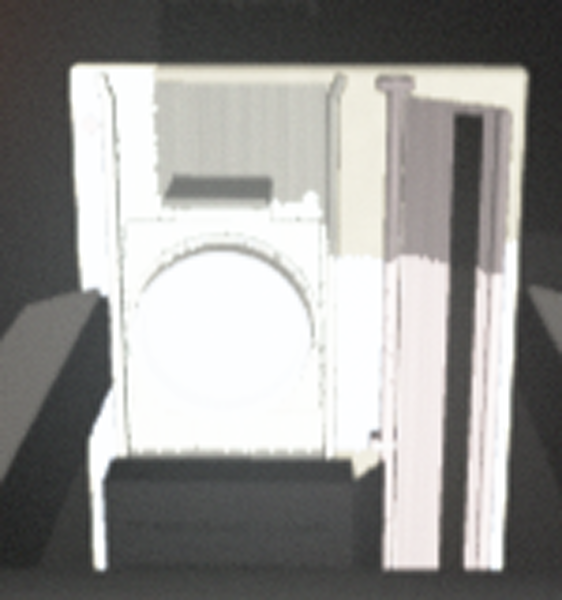

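>>> {"method": "play_rows", "body": {"rows": [{"twist": [0, 0, 0], "xyz": [0, 0, 0.6], "hand": 0.48}, {"twist": [0, 0, 0], "xyz": [0, 0, 1.2], "hand": 0.48}, {"twist": [0, 0, 0], "xyz": [0, 0, 1.6], "hand": 0.48}, {"twist": [0, 0, 0], "xyz": [0, 0, 1.6], "hand": 0.48}, {"twist": [0, 0, 0], "xyz": [0, 0, 1.6], "hand": 0.48}]}}

```text
clock: 1.88
position: [0.4109, 0.2268, 0.1102]
ee_rot: [-0.298, 0.955, -0.001, 0.0]
wrist_force: [0.8, 0.8, -0.4]
finger_gap: 0.74
```

Run:
```python
from h import *
s=manip.state();print(s['clock'],s['position'],s['ee_rot'])
c=manip.camera_model('wrist');im=snap('wrist','w3.png')
import pickle;pickle.dump(c,open('w3.pkl','wb'))
s=manip.state();print(s['position'],s['ee_rot'],s['wrist_force'])
```

```text
1.875 [0.41086774 0.22680593 0.11017681] [-2.97693032e-01  9.54661374e-01 -7.16875913e-04  7.93084552e-05]
[0.41102615 0.22692173 0.1104011 ] [-2.97697007e-01  9.54660155e-01 -5.64228383e-04  4.02425002e-04] [-0.24519475 -0.52965979 -0.67990884]
```

View pics/w3.png

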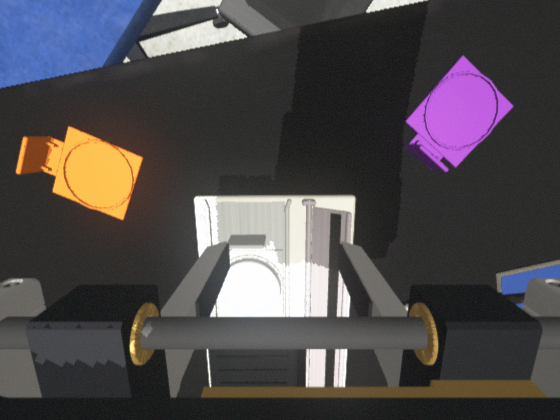

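Run:
```python
import cv2
a=cv2.imread('pics/w3.png')[185:300,180:370]; cv2.imwrite('pics/w3c.png',cv2.resize(a,(760,460),interpolation=cv2.INTER_CUBIC))
```

```text
(no output)
```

View pics/w3c.png

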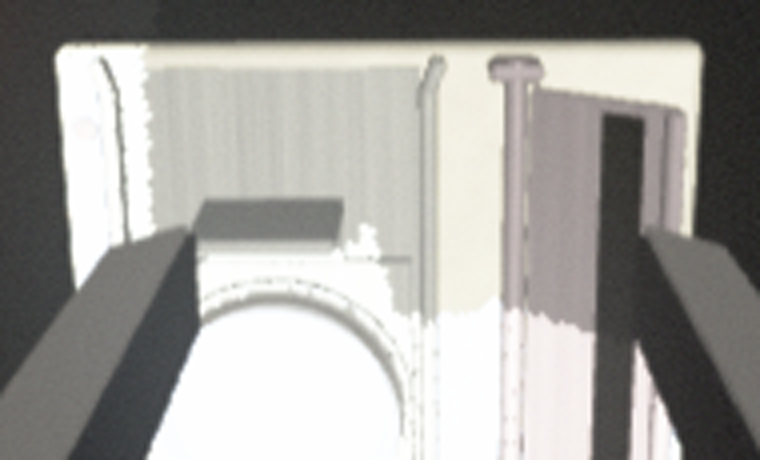

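Run:
```python
from h import *
import pickle
c2,c3=[pickle.load(open(f'w{i}.pkl','rb')) for i in (2,3)]
w3=lambda p:(180+p[0]/4-.4,185+p[1]/4-.4)
w2=lambda p:(200+p[0]/3.75-.4,165+p[1]/3.75-.4)
tp=lambda p:(190+p[0]/4.6-.4,130+p[1]/4.6-.4)
th=np.radians(34.75);ex=np.array([np.cos(th),np.sin(th)]);ey=np.array([-ex[1],ex[0]])
FL=onz('w',*w3((701,47)),.012,c3);FR=onz('w',*w3((57,47)),.012,c3)
print(FL,FR,np.linalg.norm(FL-FR)); b=FL-FR; print('yaw',np.degrees(np.arctan2(b[1],b[0]))-90)
o=((FL+FR)/2)[:2]+.140*ex-.026*ey; print('origin',o)
def R(X): d=X[:2]-o; return np.round([d@ex*1e3,d@ey*1e3,X[2]*1e3],1)
# tab
for nm,p,z in [('tabTL',(195,241),.042),('tabTR',(343,243),.042),('tabBL',(203,200),.015),('tabBR',(343,200),.015),('axleknob',(516,58),.018),('railcorner',(683,110),.041),('rail inner front',(532,90),.02)]:
    print(nm,R(onz('w',*w3(p),z,c3)))
for nm,p,q in [('tabTR',(343,243),(272,204)),('tabBR',(343,200),(272,178)),('FL',(701,47),(527,68)),('FR',(57,47),(72,68)),('railc',(683,110),(511,107))]:
    X,e=two('w',w3(p),'w',w2(q),c3,c2); print('2v',nm,R(X),round(e*1e3,1))
for nm,p,q in [('FL',(701,47),(317,558)),('FR',(57,47),(532,399)),('tabline R',(343,243),(396,413)),('tabline L',(195,241),(446,378))]:
    X,e=two('w',w3(p),'top',tp(q),c3,None); print('top',nm,R(X),round(e*1e3,1))
s=manip.state();print('tcp',R(s['position']),s['clock'])
from scipy.spatial.transform import Rotation as Ro
M=Ro.from_quat(s['ee_rot']).as_matrix();print(M.round(3), 'tool y yaw-90',np.degrees(np.arctan2(M[1,1],M[0,1]))-90)
```

```text
[0.35783448 0.27101573 0.012     ] [0.4436893  0.14693854 0.012     ] 0.150884719846291
yaw 34.681177236905015
origin [0.53061238 0.26741386]
tabTL [-103.   -13.5   42. ]
tabTR [-102.5   18.7   42. ]
tabBL [-103.3  -16.4   15. ]
tabBR [-103.3   17.1   15. ]
axleknob [-138.6   57.7   18. ]
railcorner [-132.    91.4   41. ]
rail inner front [-131.5   61.3   20. ]
2v tabTR [-97.7  17.8  29.3] 0.3
2v tabBR [-101.9   16.9   10.7] 0.1
2v FL [-141.1  100.5   17. ] 0.6
2v FR [-139.   -50.4    8.2] 0.8
2v railc [-133.3   90.9   44.9] 0.8
top FL [-140.6  100.8   15. ] 0.2
top FR [-140.   -50.6    9.2] 1.1
top tabline R [-103.4   18.6   44.5] 0.7
top tabline L [-103.6  -14.6   42.7] 2.6
tcp [-121.3   34.9  110.4] 1.925
[[-0.823 -0.568  0.001]
 [-0.568  0.823 -0.001]
 [-0.    -0.001 -1.   ]] tool y yaw-90 34.63865712697674
```

Two views agree well: the tab face is at reader x −103 mm and y ≈ 1, with its top at about 42–44 mm. The rail corner is at (−132, 91, 41–45). Next I align laterally and descend to just above the rail.

>>> {"method": "play_rows", "body": {"rows": [{"twist": [0, 0, 0], "xyz": [0, 0.1, 0.3], "hand": 0.48}, {"twist": [0, 0, 0], "xyz": [0, 0.1, 0.7], "hand": 0.48}, {"twist": [0, 0, 0], "xyz": [0, 0.1, 0.95], "hand": 0.48}, {"twist": [0, 0, 0], "xyz": [0, 0.1, 0.95], "hand": 0.48}, {"twist": [0, 0, 0], "xyz": [0, 0.1, 0.95], "hand": 0.48}]}}

```text
clock: 2.55
position: [0.4081, 0.232, 0.0541]
ee_rot: [-0.298, 0.955, -0.0, 0.001]
wrist_force: [1.1, 0.4, 0.1]
finger_gap: 0.736
```

```bash
cat >> h.py <<'E'
th=np.radians(34.75);ex=np.array([np.cos(th),np.sin(th)]);ey=np.array([-ex[1],ex[0]]);o_=np.array([.5306,.2674])
def Rd(X): d=np.array(X)[:2]-o_; return np.round([d@ex*1e3,d@ey*1e3,X[2]*1e3],1)
def look(k):
    w=snap('wrist',f'w{k}.png');s=manip.state()
    F=s['wrist_force'];print('clk',s['clock'],'tcp',Rd(s['position']),'F',np.round([F[:2]@ex,F[:2]@ey,F[2]],1),s['finger_gap'])
    sc=snap('scene',f's{k}.png')
    a=cv2.resize(w[180:300,170:390],(800,436))[:,:,::-1]; b=cv2.resize(sc[160:250,205:335],(800,554))[:,:,::-1]
    v=np.zeros((600,800,3),np.uint8); v[:218,:400]=cv2.resize(a,(400,218)); v[:277+50,400:]=cv2.resize(b,(400,327))
    v[330:600,:400]=cv2.resize(w[:,:,::-1],(400,270)); v[330:600,400:]=cv2.resize(sc[:,:,::-1],(400,270))
    cv2.imwrite(f'pics/v{k}.png',v)
E
python3 -c "
from h import *
look(4)"
```

```text
clk 2.6 tcp [-120.7   40.8   54.2] F [ 0.3 -0.   0.4] 0.7422233985888758
```

View pics/v4.png

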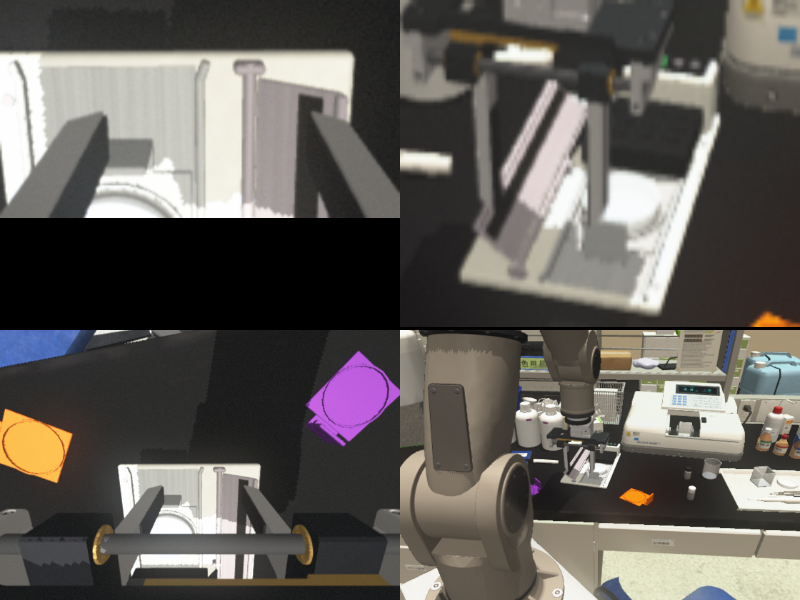

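Run:
```python
from h import *
def W(x,y,z): return np.array([*(o_+x*1e-3*ex+y*1e-3*ey),z*1e-3])
sw=lambda p:((p[0]-170)*400/220,(p[1]-180)*218/120); ss=lambda p:(400+(p[0]-205)*400/130,(p[1]-160)*327/90)
for y in (-6,6): print(y,[np.round(f,0) for f in (sw(proj('wrist',W(-113,y,54))),sw(proj('wrist',W(-129,y,54))),ss(proj('scene',W(-121,y,54))))])
for p in [(-103,-17,42),(-103,17,42),(-103,17,15)]: print(p,np.round(sw(proj('wrist',W(*p)))),np.round(ss(proj('scene',W(*p)))))
```

```text
-6 [array([ 75., 156.]), array([ 72., 114.]), array([606., 222.])]
6 [array([109., 156.]), array([107., 114.]), array([590., 220.])]
(-103, -17, 42) [ 55. 167.] [627. 225.]
(-103, 17, 42) [145. 167.] [582. 218.]
(-103, 17, 15) [151. 140.] [583. 253.]
```

Projected finger and tab positions match the pictures. Pressing the rail.

>>> {"method": "play_rows", "body": {"rows": [{"twist": [0, 0, 0], "xyz": [0, 0, 0.15], "hand": 0.48}, {"twist": [0, 0, 0], "xyz": [0, 0, 0.3], "hand": 0.48}, {"twist": [0, 0, 0], "xyz": [0, 0, 0.42], "hand": 0.48}, {"twist": [0, 0, 0], "xyz": [0, 0, 0.5], "hand": 0.48}, {"twist": [0, 0, 0], "xyz": [0, 0, 0.54], "hand": 0.48}, {"twist": [0, 0, 0], "xyz": [0, 0, 0.54], "hand": 0.48}]}}

```text
clock: 3.4
position: [0.408, 0.2325, 0.0214]
ee_rot: [-0.298, 0.955, -0.0, 0.001]
wrist_force: [-2.7, 1.9, 6.7]
finger_gap: 0.738
```

```bash
python3 -c "
from h import *
look(5)"
```

```text
clk 3.45 tcp [-120.6   41.2   21.5] F [-0.1  3.8  6.3] 0.7409686217952491
```

View pics/v5.png

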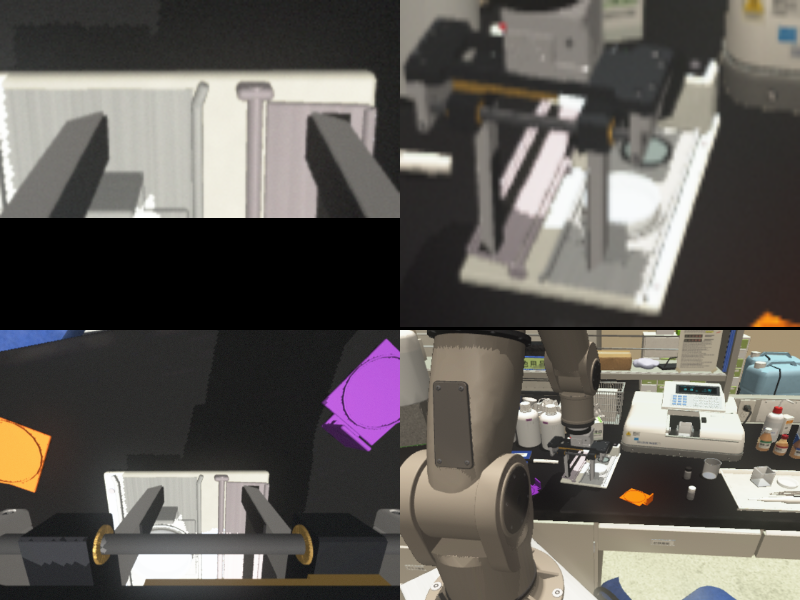

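Flap is up, with the rail near level at 6.3 N. Pushing begins, about halfway first.

>>> {"method": "play_rows", "body": {"rows": [{"twist": [0, 0, 0], "xyz": [-0.06, 0, 0.02], "hand": 0.48}, {"twist": [0, 0, 0], "xyz": [-0.13, 0, 0.02], "hand": 0.48}, {"twist": [0, 0, 0], "xyz": [-0.23, 0, 0.02], "hand": 0.48}, {"twist": [0, 0, 0], "xyz": [-0.35, 0, 0.02], "hand": 0.48}, {"twist": [0, 0, 0], "xyz": [-0.48, 0, 0.02], "hand": 0.48}, {"twist": [0, 0, 0], "xyz": [-0.6, 0, 0.02], "hand": 0.48}, {"twist": [0, 0, 0], "xyz": [-0.7, 0, 0.02], "hand": 0.48}, {"twist": [0, 0, 0], "xyz": [-0.75, 0, 0.02], "hand": 0.48}]}}

```text
clock: 4.5
position: [0.4441, 0.2573, 0.0197]
ee_rot: [-0.298, 0.955, -0.001, -0.0]
wrist_force: [-6.1, -3.0, 7.8]
finger_gap: 0.737
```

```bash
python3 -c "
from h import *
look(6)"
```

```text
clk 4.55 tcp [-76.5  41.   19.7] F [-4.8 -0.7  6.2] 0.7395748822782467
```

View pics/v6.png

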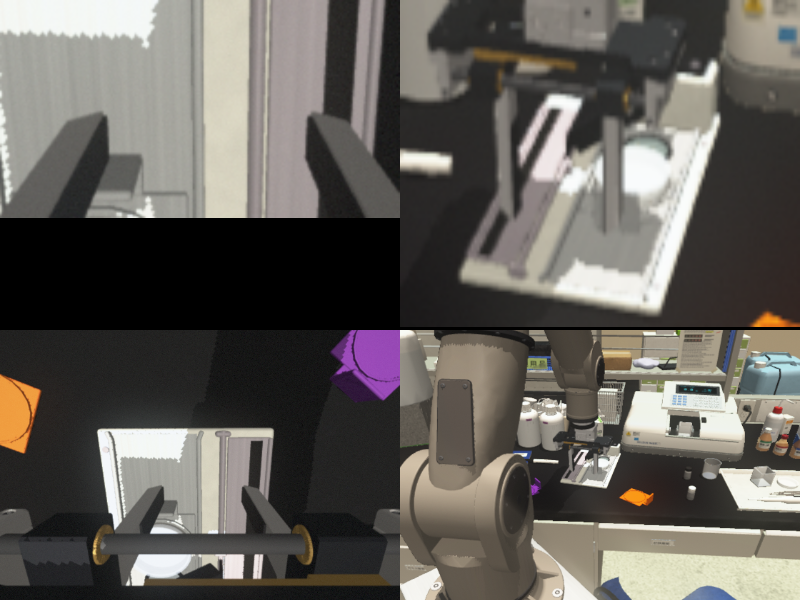

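Slide is moving smoothly (about 5 N) with the flap held. Continuing home.

>>> {"method": "play_rows", "body": {"rows": [{"twist": [0, 0, 0], "xyz": [-0.12, 0, 0], "hand": 0.48}, {"twist": [0, 0, 0], "xyz": [-0.25, 0, 0], "hand": 0.48}, {"twist": [0, 0, 0], "xyz": [-0.4, 0, 0], "hand": 0.48}, {"twist": [0, 0, 0], "xyz": [-0.55, 0, 0], "hand": 0.48}, {"twist": [0, 0, 0], "xyz": [-0.7, 0, 0], "hand": 0.48}, {"twist": [0, 0, 0], "xyz": [-0.8, 0, 0], "hand": 0.48}, {"twist": [0, 0, 0], "xyz": [-0.87, 0, 0], "hand": 0.48}, {"twist": [0, 0, 0], "xyz": [-0.91, 0, 0], "hand": 0.48}]}}

```text
clock: 5.6
position: [0.4873, 0.2871, 0.0189]
ee_rot: [-0.298, 0.955, -0.001, -0.003]
wrist_force: [-15.9, -9.4, 18.4]
finger_gap: 0.74
```

```bash
python3 -c "
from h import *
look(7)"
```

```text
clk 5.65 tcp [-24.4  40.8  18.9] F [-12.8   1.8  11.8] 0.7376949178887493
```

View pics/v7.png

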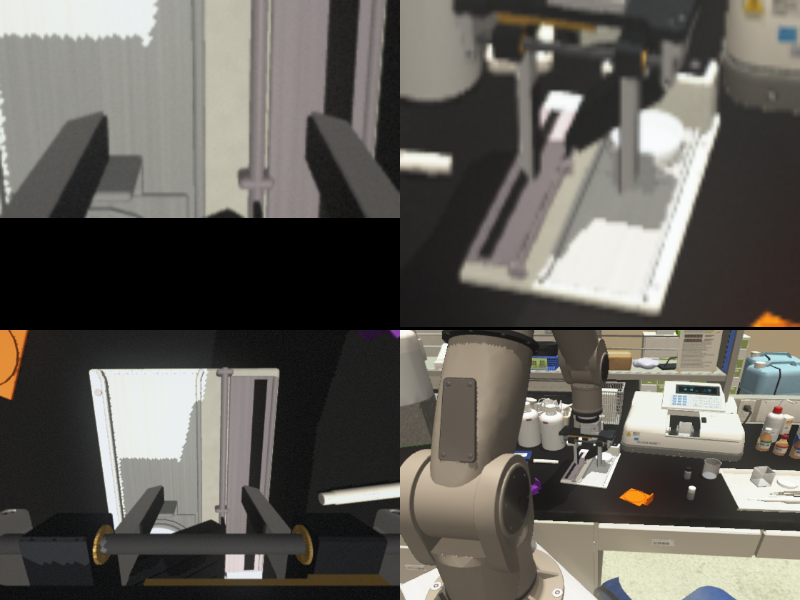

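>>> {"method": "play_rows", "body": {"rows": [{"twist": [0, 0, 0], "xyz": [-0.06, 0, -0.005], "hand": 0.48}, {"twist": [0, 0, 0], "xyz": [-0.09, 0, -0.005], "hand": 0.48}, {"twist": [0, 0, 0], "xyz": [-0.09, 0, -0.005], "hand": 0.48}]}}

```text
clock: 6.08
position: [0.4875, 0.2871, 0.0185]
ee_rot: [-0.297, 0.955, -0.002, -0.007]
wrist_force: [-26.5, -15.4, 35.0]
finger_gap: 0.74
```

```bash
python3 -c "
from h import *
look(8)"
```

```text
clk 6.125 tcp [-24.3  40.8  18.4] F [-31.    1.9  35. ] 0.7431086058508821
```

View pics/v8.png

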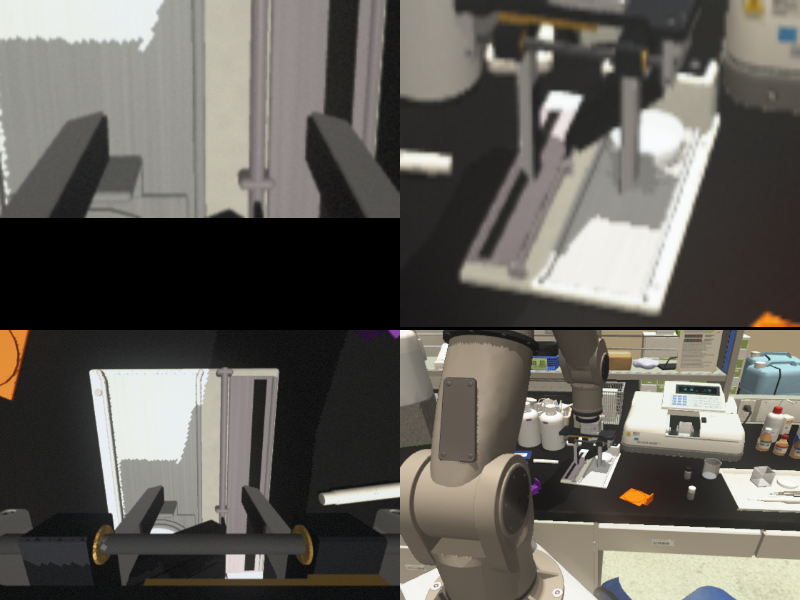

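Run:
```python
from h import *
w=cv2.imread('pics/w8.png'); cv2.imwrite('pics/w8c.png',cv2.resize(w[240:310,180:320],(800,400),interpolation=cv2.INTER_CUBIC))
s=cv2.imread('pics/s8.png'); cv2.imwrite('pics/s8c.png',cv2.resize(s[170:230,240:325],(800,565),interpolation=cv2.INTER_CUBIC))
def W(x,y,z): return np.array([*(o_+x*1e-3*ex+y*1e-3*ey),z*1e-3])
for x in (-20,-16.5,-14.5):
  for z in (15,42): print(x,z,((proj('wrist',W(x,17,z))-[180,240])*[800/140,400/70]).round(1))
```

```text
-20 15 [385.2 109.2]
-20 42 [353.3 213.9]
-16.5 15 [386.2 137.8]
-16.5 42 [354.6 246.4]
-14.5 15 [386.7 154.1]
-14.5 42 [355.3 264.9]
```

View pics/w8c.png

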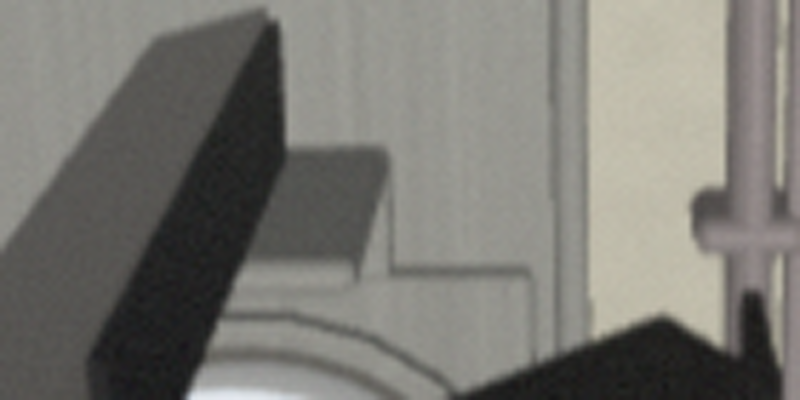

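View pics/s8c.png

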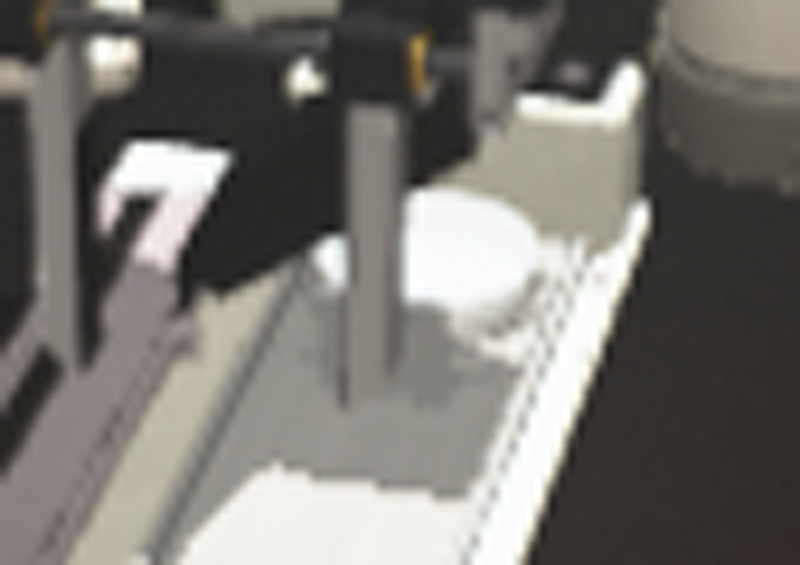

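The tab face measures reader x ≈ −14.9 (home is −14.5), and the stall force is 31 N. The slide is home with the dish inside and flat. Draw back, then lift.

>>> {"method": "play_rows", "body": {"rows": [{"twist": [0, 0, 0], "xyz": [0.06, 0, -0.01], "hand": 0.48}, {"twist": [0, 0, 0], "xyz": [0.15, 0, -0.02], "hand": 0.48}, {"twist": [0, 0, 0], "xyz": [0.3, 0, -0.1], "hand": 0.48}, {"twist": [0, 0, 0], "xyz": [0.4, 0, -0.3], "hand": 0.48}, {"twist": [0, 0, 0], "xyz": [0.4, 0, -0.7], "hand": 0.48}, {"twist": [0, 0, 0], "xyz": [0.4, 0, -1.3], "hand": 0.48}, {"twist": [0, 0, 0], "xyz": [0.5, 0, -1.7], "hand": 0.48}, {"twist": [0, 0, 0], "xyz": [0.5, 0, -1.7], "hand": 0.48}]}}

```text
clock: 7.18
position: [0.4641, 0.2711, 0.1226]
ee_rot: [-0.297, 0.955, -0.002, -0.006]
wrist_force: [0.6, 0.0, 0.5]
finger_gap: 0.738
```

>>> {"method": "play_rows", "body": {"rows": [{"twist": [0, 0, 0], "xyz": [0.2, 0, -0.5], "hand": 0.48}, {"twist": [0, 0, 0], "xyz": [0.5, 0, -1.0], "hand": 0.48}, {"twist": [0, 0, 0], "xyz": [0.8, 0, -1.3], "hand": 0.48}, {"twist": [0, 0, 0], "xyz": [0.8, 0, -1.3], "hand": 0.48}, {"twist": [0, 0, 0], "xyz": [0.8, 0, -1.3], "hand": 0.48}]}}

```text
clock: 7.8
position: [0.4253, 0.2445, 0.2002]
ee_rot: [-0.297, 0.955, -0.002, -0.007]
wrist_force: [0.8, 0.4, 0.1]
finger_gap: 0.742
```

Run:
```python
from h import *
look(9); import pickle; c=manip.camera_model('wrist')
t=snap('top','t9.png')
w=cv2.imread('pics/w9.png'); cv2.imwrite('pics/w9c.png',cv2.resize(w[130:330,150:400],(750,600),interpolation=cv2.INTER_CUBIC))
def W(x,y,z): return np.array([*(o_+x*1e-3*ex+y*1e-3*ey),z*1e-3])
for x in (-20,-14.5):print(x,((proj('wrist',W(x,17,42))-[150,130])*3).round(1))
```

```text
clk 7.85 tcp [-99.5  41.2 200.1] F [ 0.2 -0.5 -0.5] 0.740400977954373
-20 [341.8 414.9]
-14.5 [342.1 427.4]
```

View pics/v9.png

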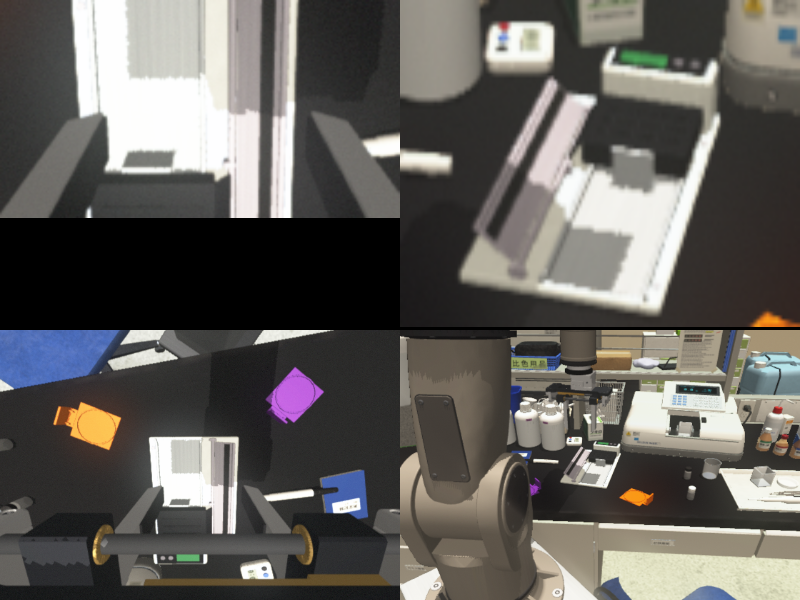

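View pics/w9c.png

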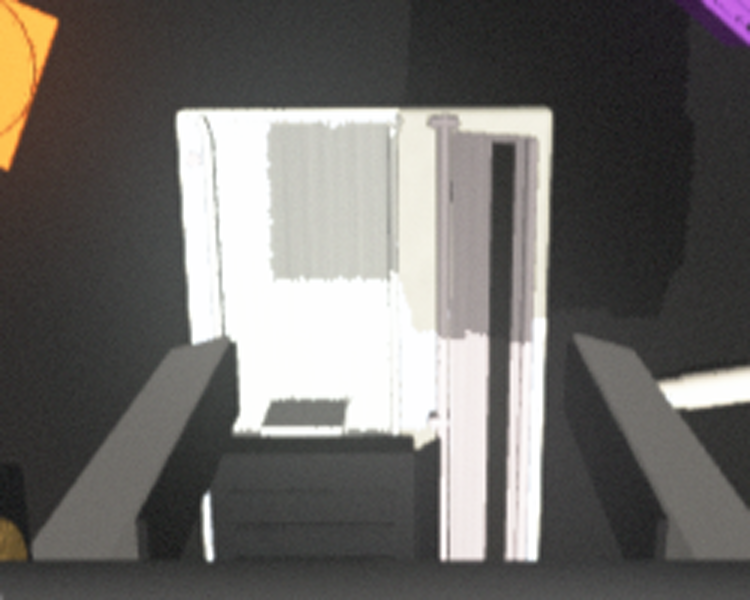

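Flap is shut, the tab's top edge is at row ≈427 (reader x ≈ −14.5), and the arm is clear. Handing in.

```bash
python3 -c "
from plant import manip
print(manip.close_job())"
```

```text
the job is handed in; nothing more can be done
None
```

The dish is loaded and the job is handed in at about 8 s on the robot's clock. I pressed the rail down with one fingertip, which raised the flap. With that finger holding it, I pushed the tab with the other fingertip until the slide stalled against the back wall. Then I drew back, lifted, and let the flap shut.

**Slide home:** while pushing, it stalled at about 31 N with the tab face at reader x ≈ −14.9 mm. After release the tab face measured about −14.5 mm, which is the stated home position.

**Dish:** it looked flat in its ring under the raised flap. The shut flap now covers it, so I couldn't check it again.

**Flap and surroundings:** the rail slopes as it did at the start, so the flap looks shut. The wrist force is near zero with the gripper about 200 mm above the worktop. The vials and timer looked untouched, but I did not measure them.

**Disagreements:**
- **Fingertip position:** the fingertip pose at home came out about 2 mm short of the tab-face reading, which is about the calibration error.
- **Tab height:** one early two-view measurement gave 29 mm, because the arm was still settling. The top-camera check gave 43–45 mm against the stated 42 mm.
- **Flap angle:** I judged it from the rail's height and the pictures, not from a direct reading. While I pressed the rail against its stop, the downward force reached 35 N.

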